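# Pack the food boxes into the travel case and lock it

### The job

Pack every food box that is here upright into the wooden travel case so that all of them stand flat on its floor at once, then fold both flaps fully down. Then lock them: put the black knob over the spindle between the flaps and turn it until its hidden slots drop over the spindle's lugs and it sits fully home, and let go. Do not knock anything over.

Things in the scene. Friction and masses are not known exactly. Their poses are not given: they have to be found in the camera images.
- case: fixed light-wood case, 190 mm (own x) x 214 mm (own y), z up; origin: centre of its underside. Two open compartments side by side, their floor at z = 6 mm, walls 5 to 6 mm thick, tops at z = 80. Between them a fixed bridge, y from -23 to 23 mm, top at z = 88, with a spindle in its middle
- case_left (a point): centre of the floor of the left compartment (at case y = +64 mm), axes as the case: 178 mm long (along x), 74 mm wide (y), 74 mm deep. Two boxes fit in a row along x, each with its own x along the case's x, if their lengths add up to at most 176 mm
- case_right (a point): centre of the floor of the right compartment (at case y = -64 mm), which is like the left one
- bridge_top (a point): centre of the bridge's top face (case z = 88 mm), axes as the case: foot of the fixed steel spindle. It is a round post of radius 17 mm, 24 mm high, its top 6 mm tapered to radius 11, with four lugs in a cross round its foot, 9 mm wide, 12 mm high, out to radius 26 mm. The lugs' angle about z differs from start to start and is not told
- flap_left (a joint): left (case +y) flap: wooden board 188 x 81 x 6 mm hinged on a line along case x at case y = +107, z = 80 mm. 0 = closed (lying level over the compartment, top at z = 86); positive = open, pi/2 = upright, the free edge 82 mm from the hinge line; limit 2.4. Starts at 1.95 to 2.3, leaning outward; a stiff hinge, about 0.08 N m, keeps it where it is left
- flap_right (a joint): right (case -y) flap: the mirror image of the left one, hinge line at case y = -107 mm; 0 = closed, positive = open
- flap_left_edge (a point): middle of the free edge of the left flap, in the middle of its thickness
- flap_right_edge (a point): middle of the free edge of the right flap, in the middle of its thickness
- knob_grip (a point): top of the knob's bar grip, axes as the knob (60 mm above its origin). Set on the spindle, the knob first rests on top of the lugs (origin 12 mm above bridge_top). Turned less than a quarter turn either way, its slots meet the lugs and it falls 12 mm by its own weight, if free to, onto the bridge over the closed flaps' edges: home. There it turns only about 0.1 rad either way and stops hard
- knob: loose black locking knob: round cap of 84 mm diameter, 32 mm high, hollow below; bar grip on top, 64 mm long (own x), 18 mm wide (own y), from z = 32 to 60 mm. Origin: centre of its lower rim; 0.2 kg. In the 26 mm deep hollow: a bore that slides over the post with about 1.7 mm play, and four slots in a cross, 15 mm wide, along its own x and y
- box_long: white food box, grey lid, 100 mm long (own x) x 66 wide (own y), stands upright at the start. Lid top at z = 44 mm; on its middle a grip rib 44 mm long (x), 16 mm wide (y), from z = 44 to 68 mm. Origin: centre of the underside. About 0.25 kg. One of the four boxes may be absent (None from the start)
- box_mid_a: white food box, grey lid, 84 mm long (own x) x 66 wide (own y), stands upright at the start. Lid top at z = 44 mm; on its middle a grip rib 44 mm long (x), 16 mm wide (y), from z = 44 to 68 mm. Origin: centre of the underside. About 0.25 kg. One of the four boxes may be absent (None from the start)
- box_mid_b: white food box, grey lid, 84 mm long (own x) x 66 wide (own y), stands upright at the start. Lid top at z = 44 mm; on its middle a grip rib 44 mm long (x), 16 mm wide (y), from z = 44 to 68 mm. Origin: centre of the underside. About 0.25 kg. One of the four boxes may be absent (None from the start)
- box_short: white food box, grey lid, 68 mm long (own x) x 66 wide (own y), stands upright at the start. Lid top at z = 44 mm; on its middle a grip rib 44 mm long (x), 16 mm wide (y), from z = 44 to 68 mm. Origin: centre of the underside. About 0.25 kg. One of the four boxes may be absent (None from the start)
- dishwasher_front (a point): foot of the front of the fixed dishwasher behind the boxes, at mid-width (410 mm wide along y, 0.36 m high, front at x = 0.61 m, a handle bar at x = 0.58 m, z = 0.33 m). Over the back of the worktop hangs a wall cabinet: front at x = 0.64 m, from z = 0.62 m up, y from -0.42 to 0.40 m. Keep the arm, wrist and gripper in front of both, also while it swings from side to side
- jam_jar: bystander: jar with a yellow lid, 71 mm across, 110 high; origin centre of the underside
- bean_tin: bystander: food tin, 75 mm across, 58 high; origin centre of the underside
- pepper_jar: bystander: spice jar with a black cap, 41 mm across, 105 high; origin centre of the underside
- sill_pot: bystander: low pot with a grey lid, 69 mm across, 41 high; origin centre of the underside
- paprika_jar: bystander: spice jar with a red cap, 45 mm across, 106 high; origin centre of the underside
- soup_tin: bystander: food tin, 75 mm across, 58 high; origin centre of the underside

How it is judged:
By the outcome, as a careful person would: the job done as asked, in the order asked, and still so for the second after the job is handed in, with the robot touching nothing.
Of box_long, box_mid_a, box_mid_b, box_short only 3 to 4 are there at a start; the rules pass over those that are not, and their reading is None.
At some moment in a run one of box_long, box_mid_a, box_mid_b, box_short, knob may be knocked a few centimetres aside while the robot is not near it.
It also fails if it takes over 210 s, if anything falls off the work surface, if the arm or the gripper's body presses on something with over 40 N, if the wrist force passes 120 N, or if a joint passes its speed limit or range.

### The arm

A 6-joint arm with a two-finger parallel gripper is mounted at the origin on a cart in front of the work surface, level with it; the furniture and walls round the work are solid. World frame = base frame: x ahead of the robot, y to its left, z up, the work surface at z = 0. Lengths are in m, angles in rad, forces in N, time in s.
With the tool pointing down it reaches from about 0.275 to 0.825 m from the base axis. Payload 4.9 kg.
Tool frame: the origin (TCP) lies at the very end of the fingers, on their centre line; the grasp point (between the pads) lies 19 mm behind it; z points along the fingers, y is the line along which they close (so a half turn about z gives the same grasp; the last joint's range is limited). The gripper opens to 85 mm and grips with 20 to 120 N. Pads are 22 mm wide; open, the fingers measure 114 mm over their backs; the gripper's body (76 mm by 85 mm) begins 54 mm behind the grasp point. The pads swing forward as they close: fully open they stand 13 mm farther back than shut.
Start: joints at [1.188, 0.326, -0.193, 1.052, 0, 1.437], TCP at [0.135, 0.533, 0.231] pointing down, gripper open.
Joint ranges: [-2.65, 2.65], [-0.97, 1.79], [-1.3, 1.35], [-1.93, 2.1], [-1.47, 1.37], [-3.14, 3.14]. Speed limits (rad/s): [2.57, 2.57, 3.14, 3.14, 3.14, 3.14].

### API

Orientations are given as a unit quaternion [x, y, z, w].
In Python, from workcell import arm gives the robot as it stands.
- The arm moves only by the tool servo_tool, never from a script. Its argument "targets" is a list of rows, each an object with "twist": the turn, a rotation vector about the world's x, y, z in units of 8 degrees (1.0 is 8 degrees), a list of three; "translation": the shift along the world's x, y, z in units of 50 mm (1.0 is 50 mm), a list of three; "jaw": the opening, from -1 (shut) to 1 (fully open). In form: [{"twist": [rx, ry, rz], "translation": [dx, dy, dz], "jaw": jaw}, ...]. A call has 1 to 8 rows; each row is the pose to reach, as a shift and turn from the pose commanded when the call began; what a row does not reach only later rows make up. A row lasts 1/10 s, in which the tool goes at most 50 mm and 8.59 degrees, less where a joint would pass 70% of its speed; a pose out of reach is approached as far as the arm can. A call with a gripper value outside its range is refused whole. The fingers move at their own pace and stop on an object; the grip force is fixed at half the most. Time passes only in rows, so rows that repeat a pose let the fingers close. It gives the time, the measured TCP pose, the force, the opening and the grip force at its end, in the units of the state.
- arm.observe(): the state, without advancing time (a new reading comes with each control period).
- arm.snapshot(name): name is "side" or "top"; returns the picture (384x512x3 uint8, blue, green, red); there is no depth.
- arm.camera_params(name): a dict with "fx", "fy", "cx", "cy" (pixels), "R" (3x3) and "t" (3): a world point X has camera coordinates R X + t. Camera axes: x right, y down, z forward; pixel columns grow to the right and rows downward; lengths in m; the calibration is good to about 2 mm. A picture is of the moment at which its call begins. camera_params takes no time and is no camera call.
- arm.job_done(): hands the job in; it is judged then, once.
The state is a dict: "t": time; "joint_positions": joint angles; "qvel": joint speeds; "joint_torque": joint torques, N m; "position": TCP position; "tool_rot": TCP orientation; "wrist_force": force on the tool from outside, world axes, zero at the start; "wrist_torque": the same for the moment, N m; "gripper_width": finger opening in m; "grip_force": force on a finger pad.
Only numpy, scipy, OpenCV 4.12 (cv2) and the standard library are available. Lean on these libraries where they do the work, as an engineer would, in place of code of your own. Each camera call takes 0.05 s, during which the arm holds its last target. There are 200 camera calls.

## Working session

There is one attempt and no reset: what is moved stays moved. The work goes in short steps, Python scripts to look and compute and a tool call to move; the robot and the scene stay as the last step left them, time stands still between calls to the robot, and variables do not carry over. Pictures are saved under pics/ and viewed, at most 14 in all, crops included, and the job is handed in when it is done.

Besides the shell and the picture viewer there is one more tool, called after "Request:" by a JSON object that holds its "api" and its "payload", one argument or row to a line. servo_tool: Moves the arm, as the interface text tells. Its arguments: {"type":"object","properties":{"targets":{"type":"array","items":{"type":"object","properties":{"twist":{"type":"array","items":{"type":"number"}},"translation":{"type":"array","items":{"type":"number"}},"jaw":{"type":"number"}}}}},"required":["targets"]}

```bash
mkdir -p pics; ls; python3 - <<'E'
from workcell import arm
import cv2,numpy as np
print(arm.observe())
for n in("side","top"):
    im=arm.snapshot(n); cv2.imwrite(f"pics/{n}0.png",im)
    p=arm.camera_params(n); R=np.array(p["R"]);t=np.array(p["t"]); print(n,p["fx"],p["cx"],p["cy"],R.round(4).tolist(),(-R.T@t).round(4))
E
```

```text
pics
{'t': 0.0, 'joint_positions': array([ 1.18776148e+00,  3.26902168e-01, -1.93630772e-01,  1.05202345e+00,
        5.46708596e-06,  1.43656946e+00]), 'qvel': array([-5.75558538e-04, -9.45021748e-04, -6.28170261e-04, -3.30862163e-05,
       -6.24183339e-04,  3.47616731e-04]), 'joint_torque': array([ 6.15490408e-04, -4.43396580e+01,  2.62440401e+01,  1.53520668e-02,
        7.87953263e-05,  8.19807326e-06]), 'position': array([0.13520682, 0.53248839, 0.23050678]), 'tool_rot': array([ 1.24083302e-01,  9.92271414e-01, -8.50065971e-04, -2.27717673e-04]), 'wrist_force': array([-0.58299302,  0.09113519,  0.10623732]), 'wrist_torque': array([-0.00238921,  0.03489761,  0.0169406 ]), 'grip_force': 0.0, 'gripper_width': 0.0852027568802151}
side 352.61397845088527 255.20190147423472 195.81533177511463 [[0.9676, -0.2525, -0.0072], [-0.1542, -0.5678, -0.8086], [0.2001, 0.7835, -0.5883]] [ 0.379  -0.8549  0.7196]
top 418.94367402144854 256.37712031989355 187.34699855944748 [[0.3993, -0.9168, 0.0071], [-0.8323, -0.3657, -0.4165], [0.3844, 0.1603, -0.9091]] [ 0.07   -0.2189  1.2633]
```

View pics/side0.png

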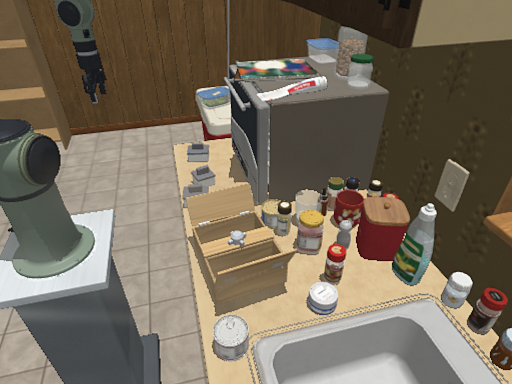

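View pics/top0.png

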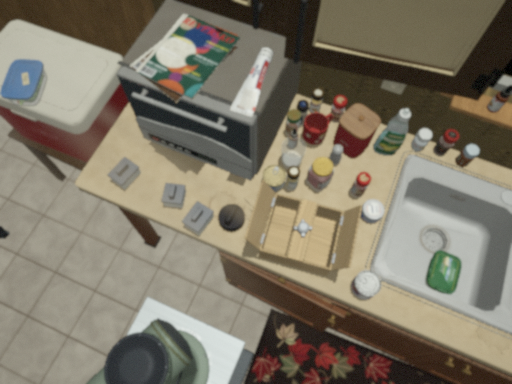

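The side view shows the robot at left, the case around (235,250), and three boxes at (198,152), (203,175) and (195,190). In the top view the boxes are at (124,172), (173,194) and (198,216), the knob at (231,217) and the spindle at (303,229). I'll zoom in on the boxes and the case.

```bash
cat > h.py <<'E'
import cv2,numpy as np
from workcell import arm
def cam(n):
    p=arm.camera_params(n); return p["fx"],p["fy"],p["cx"],p["cy"],np.array(p["R"]),np.array(p["t"])
def ray(n,u,v,z):
    fx,fy,cx,cy,R,t=cam(n); d=R.T@np.array([(u-cx)/fx,(v-cy)/fy,1]); c=-R.T@t
    return c+d*(z-c[2])/d[2]
def proj(n,X):
    fx,fy,cx,cy,R,t=cam(n); q=R@np.asarray(X,float)+t; return np.array([fx*q[0]/q[2]+cx,fy*q[1]/q[2]+cy])
def tri(a,b):  # pixel in side, pixel in top -> point, miss
    A=[];B=[];
    for n,(u,v) in(("side",a),("top",b)):
        fx,fy,cx,cy,R,t=cam(n); d=R.T@np.array([(u-cx)/fx,(v-cy)/fy,1]); d/=np.linalg.norm(d); P=np.eye(3)-np.outer(d,d); A.append(P);B.append(P@(-R.T@t))
    X=np.linalg.lstsq(np.vstack(A),np.hstack(B),rcond=None)[0]
    return X,[np.linalg.norm(P@X-b) for P,b in zip(A,B)]
def crop(im,x0,y0,x1,y1,s,f): cv2.imwrite(f,cv2.resize(im[y0:y1,x0:x1],None,fx=s,fy=s,interpolation=cv2.INTER_CUBIC))
E
python3 - <<'E'
from h import *
im=cv2.imread("pics/top0.png"); crop(im,100,140,380,300,2.85,"pics/c1.png")
s=cv2.imread("pics/side0.png"); crop(s,170,130,340,310,3.3,"pics/c2.png")
for u,v in((124,172),(173,194),(198,216)): print(ray("top",u,v,.05))
print(ray("top",231,213,.06),ray("top",303,229,.112))
E
```

```text
[0.46099956 0.40852667 0.05      ]
[0.45598814 0.22687831 0.05      ]
[0.42146869 0.12114753 0.05      ]
[0.46803535 0.03006141 0.06      ] [ 0.48959686 -0.19231192  0.112     ]
```

View pics/c1.png

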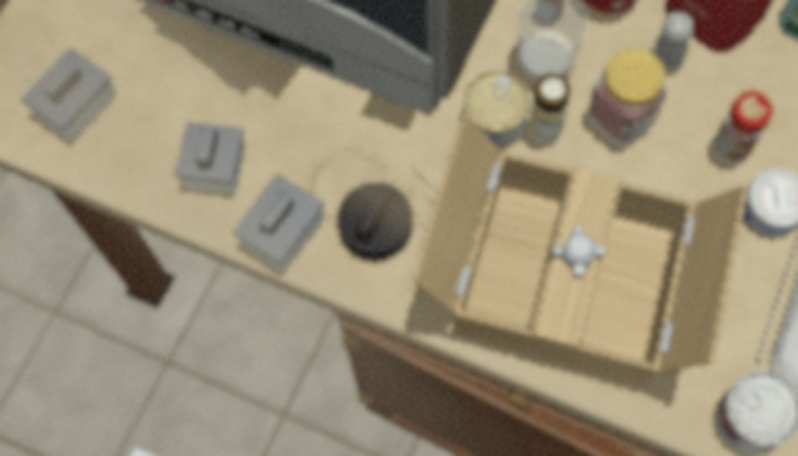

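View pics/c2.png

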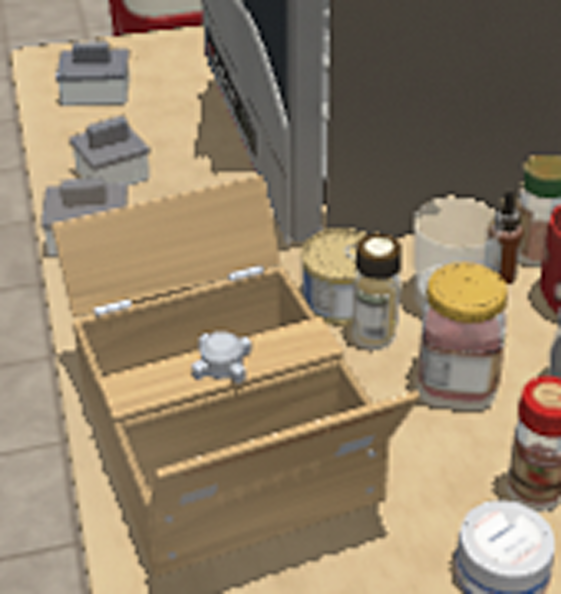

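The crops show three boxes, each with a grey lid and a dark rib, so one of the four is absent. The black knob is at c1 (375,222) and the spindle at c1 (578,250), and both flaps lean outward. Next I'll rectify onto the lid plane to measure.

```bash
cat >> h.py <<'E'
def rect(n,im,z,x0,x1,y0,y1,s=2000.):
    # image: col = (y1-y)*s , row=(x1-x)*s  (x up, y left)
    W,H=int((y1-y0)*s),int((x1-x0)*s)
    src=np.float32([proj(n,(x1,y1,z)),proj(n,(x1,y0,z)),proj(n,(x0,y0,z)),proj(n,(x0,y1,z))])
    M=cv2.getPerspectiveTransform(src,np.float32([[0,0],[W,0],[W,H],[0,H]])); return cv2.warpPerspective(im,M,(W,H),flags=cv2.INTER_CUBIC)
E
python3 - <<'E'
from h import *
im=cv2.imread("pics/top0.png")
r=rect("top",im,.044,.36,.54,.05,.47,1500.)
hsv=cv2.cvtColor(r,cv2.COLOR_BGR2HSV)
m=((hsv[...,1]<50)&(hsv[...,2]<190)).astype(np.uint8)*255
m=cv2.morphologyEx(m,cv2.MORPH_OPEN,np.ones((7,7),np.uint8))
for c in cv2.findContours(m,0,2)[0]:
    if cv2.contourArea(c)<3000: continue
    q=cv2.minAreaRect(c); u,v=q[0]; print((.54-v/1500).__round__(4),(.47-u/1500).__round__(4),np.array(q[1])/1.5,q[2])
    cv2.drawContours(r,[cv2.boxPoints(q).astype(int)],0,(0,0,255),1)
r2=rect("top",im,.08,.36,.62,-.36,-.02,1500.)
cv2.imwrite("pics/r1.png",np.vstack([r,np.pad(r2,((0,0),(0,r.shape[1]-r2.shape[1]),(0,0)))])[:600])
E
```

```text
0.4188 0.1218 [77.81695048 92.41549683] 9.659893035888672
0.4561 0.2269 [83.00557454 74.06362915] 73.68614196777344
0.4623 0.4103 [86.83341471 90.64461263] 11.888657569885254
```

View pics/r1.png

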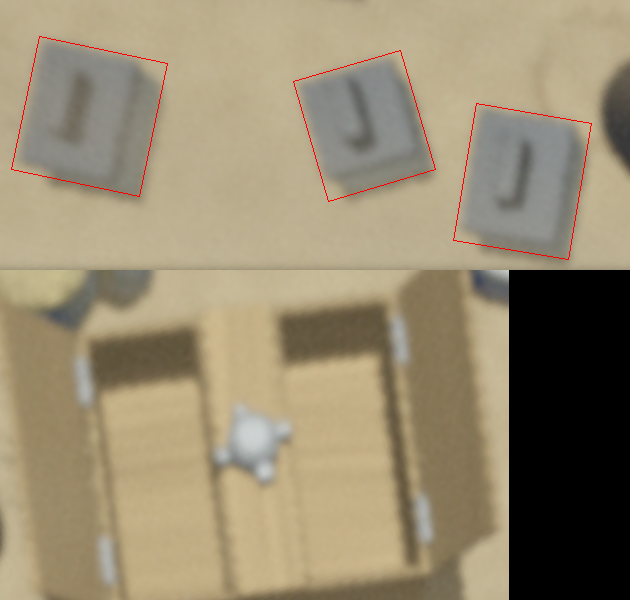

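The rectified view puts the lid-top corners at:
- **Box A:** (42,40), (138,62), (112,185), (14,163), which is 66x84.
- **Box B:** about 66x68.
- **Box C:** about 66x86.

So they are mid, short and mid, and box_long is absent. Next is the case pose from the hinge plates and the spindle.

```bash
cat >> h.py <<'E'
def blobs(m,amin):
    n,l,s,c=cv2.connectedComponentsWithStats(m.astype(np.uint8)); return [(c[i],s[i,4],s[i,:4]) for i in range(1,n) if s[i,4]>=amin]
E
python3 - <<'E'
from h import *
im=cv2.imread("pics/top0.png"); S=3000.
r=rect("top",im,.083,.36,.62,-.36,-.02,S); hsv=cv2.cvtColor(r,cv2.COLOR_BGR2HSV)
m=(hsv[...,1]<55)&(hsv[...,2]>120)
for c,a,b in blobs(m,800): print("top",np.round([.62-c[1]/S,-.02-c[0]/S],4),a)
# spindle: bright low-sat in both originals
def sp(n,f,x0,y0,x1,y1):
    i=cv2.imread(f)[y0:y1,x0:x1]; i=cv2.resize(i,None,fx=4,fy=4,interpolation=cv2.INTER_CUBIC); h=cv2.cvtColor(i,cv2.COLOR_BGR2HSV)
    for c,a,b in blobs((h[...,1]<60)&(h[...,2]>110),150): print(n,np.round([x0+(c[0]-1.5)/4,y0+(c[1]-1.5)/4],2),a/16,b/4+np.array([x0,y0,0,0]))
sp("top","pics/top0.png",285,210,320,250); sp("side","pics/side0.png",222,222,252,252)
# candidate overlay
c0=np.array([.489,-.190]); yaw=.125
E
```

```text
top [ 0.6165 -0.3522] 1088
top [ 0.5724 -0.2862] 3255
top [ 0.5448 -0.0761] 3453
top [ 0.5043 -0.1887] 15206
top [ 0.4534 -0.3022] 3261
top [ 0.4258 -0.0916] 3129
top [302.61 227.47] 190.625 [293.   218.75  19.75  18.75]
side [236.86 237.19] 195.125 [228.   230.25  18.25  16.25]
```

```bash
python3 - <<'E'
from h import *
print(tri((236.86,237.19),(302.61,227.47)))
c0=np.array([.4985,-.189]); yaw=.1315; c,s=np.cos(yaw),np.sin(yaw)
def P(x,y,z): return (c0[0]+c*x-s*y,c0[1]+s*x+c*y,z)
out=[]
for n,b in(("top",(225,160,375,300)),("side",(170,170,310,320))):
    im=cv2.imread(f"pics/{n}0.png"); k=2.6
    im=cv2.resize(im[b[1]:b[3],b[0]:b[2]],None,fx=k,fy=k,interpolation=cv2.INTER_CUBIC)
    def L(pts,col):
        q=np.array([(proj(n,P(*p))-np.array(b[:2])+.5)*k for p in pts]); cv2.polylines(im,[np.round(q).astype(int)],True,col,1)
    L([(95,107,80),(-95,107,80),(-95,-107,80),(95,-107,80)] and [(.095,.107,.08),(-.095,.107,.08),(-.095,-.107,.08),(.095,-.107,.08)],(0,0,255))
    L([(.095,.023,.088),(-.095,.023,.088),(-.095,-.023,.088),(.095,-.023,.088)],(255,0,0))
    a=np.linspace(0,6.28,24); L([(.011*np.cos(t),.011*np.sin(t),.112) for t in a],(0,200,0)); L([(.026*np.cos(t),.026*np.sin(t),.1) for t in a],(0,0,0))
    out.append(im[:364])
cv2.imwrite("pics/ov.png",np.hstack(out))
E
```

```text
(array([ 0.49908493, -0.18922374,  0.09689014]), [np.float64(1.977998339871948e-05), np.float64(1.9779983399150152e-05)])
```

View pics/ov.png

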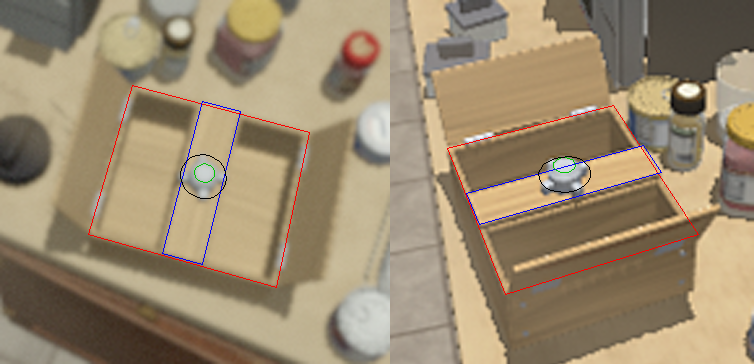

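The overlay fits both views: case centre (0.4988, -0.189), yaw 0.1315. First move: go above box A at (0.465, 0.419), yaw -0.225.

Request:
{"api": "servo_tool", "payload": {
  "targets": [
    {"twist": [0, 0, 0.17], "translation": [6.6, -2.27, -1.6], "jaw": 1},
    {"twist": [0, 0, 0.17], "translation": [6.6, -2.27, -1.6], "jaw": 1},
    {"twist": [0, 0, 0.17], "translation": [6.6, -2.27, -1.6], "jaw": 1},
    {"twist": [0, 0, 0.17], "translation": [6.6, -2.27, -1.6], "jaw": 0.2},
    {"twist": [0, 0, 0.17], "translation": [6.6, -2.27, -1.6], "jaw": 0.2},
    {"twist": [0, 0, 0.17], "translation": [6.6, -2.27, -1.6], "jaw": 0.2},
    {"twist": [0, 0, 0.17], "translation": [6.6, -2.27, -1.6], "jaw": 0.2},
    {"twist": [0, 0, 0.17], "translation": [6.6, -2.27, -1.6], "jaw": 0.2}
  ]
}}

```text
t: 0.9
position: [0.4697, 0.4167, 0.1491]
tool_rot: [0.115, 0.993, -0.001, 0.0]
wrist_force: [0.2, -0.1, -1.6]
gripper_width: 0.0513
grip_force: 0.0
```

```bash
python3 - <<'E'
from h import *
s=arm.snapshot("side"); t=arm.snapshot("top"); print(arm.observe()["position"])
a=cv2.resize(s[100:220,150:270],None,fx=3.3,fy=3.3,interpolation=2); b=cv2.resize(t[110:230,80:200],None,fx=3.3,fy=3.3,interpolation=2)
cv2.imwrite("pics/a1.png",np.hstack([a,b]))
E
```

```text
[0.46629318 0.41821178 0.14994842]
```

View pics/a1.png

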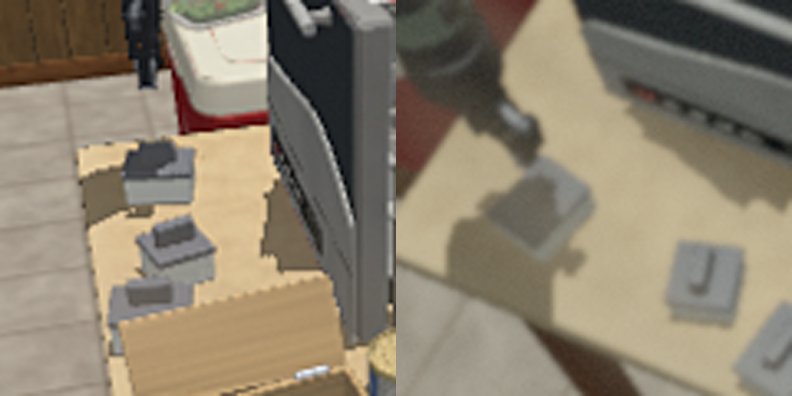

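The side crop shows the gripper above box A near (147,85), and all boxes are undisturbed. Descending and gripping.

Request:
{"api": "servo_tool", "payload": {
  "targets": [
    {"translation": [0, 0, -0.9], "twist": [0, 0, 0], "jaw": 0.2},
    {"translation": [0, 0, -1.7], "twist": [0, 0, 0], "jaw": 0.2},
    {"translation": [0, 0, -2.06], "twist": [0, 0, 0], "jaw": 0.2},
    {"translation": [0, 0, -2.06], "twist": [0, 0, 0], "jaw": 0.2},
    {"translation": [0, 0, -2.06], "twist": [0, 0, 0], "jaw": -1},
    {"translation": [0, 0, -2.06], "twist": [0, 0, 0], "jaw": -1},
    {"translation": [0, 0, -2.06], "twist": [0, 0, 0], "jaw": -1},
    {"translation": [0, 0, -2.06], "twist": [0, 0, 0], "jaw": -1}
  ]
}}

```text
t: 1.8
position: [0.466, 0.4205, 0.0502]
tool_rot: [0.112, 0.994, 0.001, 0.001]
wrist_force: [-2.5, -1.5, 7.1]
gripper_width: 0.0146
grip_force: 61.5
```

Request:
{"api": "servo_tool", "payload": {
  "targets": [
    {"translation": [0, 0, 0.8], "twist": [0, 0, 0], "jaw": -1},
    {"translation": [0, 0, 1.8], "twist": [0, 0, 0], "jaw": -1},
    {"translation": [-0.2, -0.3, 2.7], "twist": [0, 0, 0.3], "jaw": -1},
    {"translation": [-0.4, -0.9, 3.5], "twist": [0, 0, 0.8], "jaw": -1},
    {"translation": [-0.7, -1.7, 4.0], "twist": [0, 0, 1.3], "jaw": -1},
    {"translation": [-0.9, -2.6, 4.2], "twist": [0, 0, 1.8], "jaw": -1},
    {"translation": [-1, -3.5, 4.2], "twist": [0, 0, 2.2], "jaw": -1},
    {"translation": [-1, -4.4, 4.2], "twist": [0, 0, 2.55], "jaw": -1}
  ]
}}

```text
t: 2.6
position: [0.4143, 0.1981, 0.259]
tool_rot: [-0.067, 0.998, 0.0, 0.001]
wrist_force: [0.8, -1.0, -3.7]
gripper_width: 0.0145
grip_force: 60.2
```

```bash
python3 - <<'E'
from h import *
s=arm.snapshot("side"); cv2.imwrite("pics/b1.png",cv2.resize(s[90:290,130:330],None,fx=3,fy=3,interpolation=2))
E
```

```text
(no output)
```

View pics/b1.png

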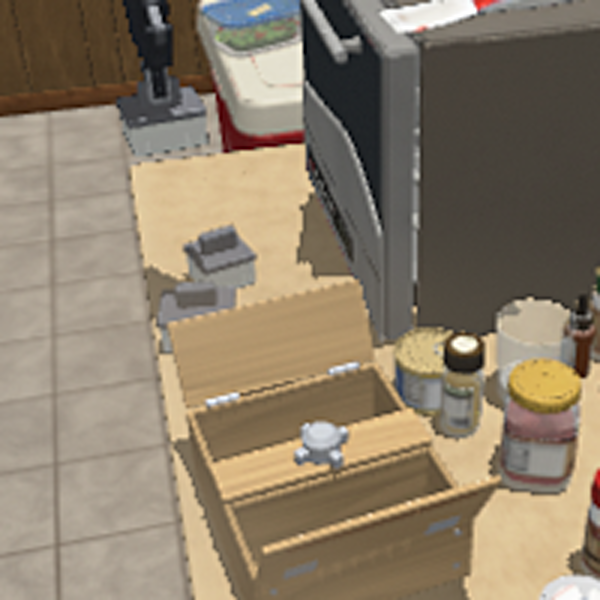

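Box A hangs level in the gripper at (160,100). Carrying it to the right compartment.

Request:
{"api": "servo_tool", "payload": {
  "targets": [
    {"translation": [0.1, -0.95, 0], "twist": [0, 0, 0], "jaw": -1},
    {"translation": [0.2, -1.9, 0], "twist": [0, 0, 0], "jaw": -1},
    {"translation": [0.4, -2.85, 0], "twist": [0, 0, 0], "jaw": -1},
    {"translation": [0.7, -3.8, 0], "twist": [0, 0, 0], "jaw": -1},
    {"translation": [1.0, -4.7, 0], "twist": [0, 0, 0], "jaw": -1},
    {"translation": [1.3, -5.6, 0], "twist": [0, 0, 0], "jaw": -1},
    {"translation": [1.5, -6.5, 0], "twist": [0, 0, 0], "jaw": -1},
    {"translation": [1.7, -7.4, 0], "twist": [0, 0, 0], "jaw": -1}
  ]
}}

```text
t: 3.45
position: [0.5004, -0.1723, 0.2583]
tool_rot: [-0.065, 0.998, 0.0, 0.0]
wrist_force: [0.4, -0.3, -3.1]
gripper_width: 0.0147
grip_force: 60.7
```

Request:
{"api": "servo_tool", "payload": {
  "targets": [
    {"translation": [0.1, -0.8, 0], "twist": [0, 0, 0], "jaw": -1},
    {"translation": [0.14, -1.4, 0], "twist": [0, 0, 0], "jaw": -1},
    {"translation": [0.14, -1.63, 0], "twist": [0, 0, 0], "jaw": -1},
    {"translation": [0.14, -1.63, -0.5], "twist": [0, 0, 0], "jaw": -1},
    {"translation": [0.14, -1.63, -1], "twist": [0, 0, 0], "jaw": -1},
    {"translation": [0.14, -1.63, -1.4], "twist": [0, 0, 0], "jaw": -1},
    {"translation": [0.14, -1.63, -1.5], "twist": [0, 0, 0], "jaw": -1},
    {"translation": [0.14, -1.63, -1.5], "twist": [0, 0, 0], "jaw": -1}
  ]
}}

```text
t: 4.25
position: [0.5068, -0.251, 0.1828]
tool_rot: [-0.066, 0.998, 0.001, -0.001]
wrist_force: [-0.3, 0.1, -3.3]
gripper_width: 0.0146
grip_force: 60.7
```

```bash
python3 - <<'E'
from h import *
print(arm.observe()["position"],arm.observe()["tool_rot"],arm.observe()["wrist_force"])
s=arm.snapshot("side"); t=arm.snapshot("top")
cv2.imwrite("pics/b2.png",np.hstack([cv2.resize(s[140:290,180:310],None,fx=3,fy=3,interpolation=2),cv2.resize(t[150:300,240:370],None,fx=3,fy=3,interpolation=2)]))
E
```

```text
[ 0.50681632 -0.25101858  0.1827549 ] [-6.56600469e-02  9.97841507e-01  6.95282944e-04 -7.75242878e-04] [-0.32286478  0.12056618 -3.3089527 ]
```

View pics/b2.png

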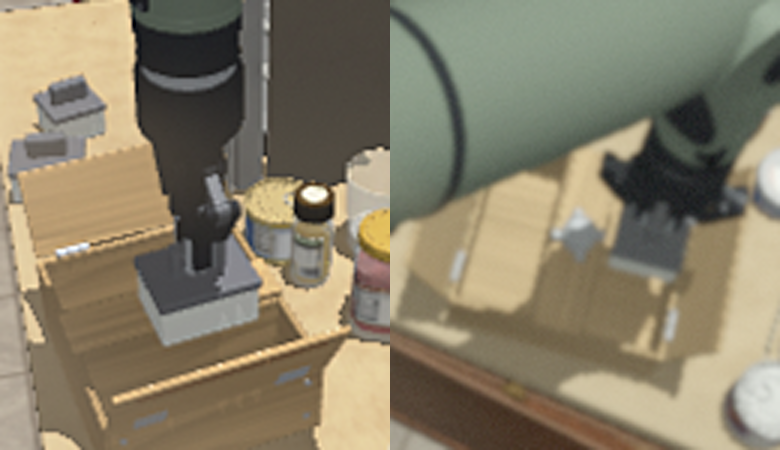

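Box A is aligned over the right compartment and level at (200,290). Lowering.

Request:
{"api": "servo_tool", "payload": {
  "targets": [
    {"translation": [0, -0.02, -0.5], "twist": [0, 0, 0], "jaw": -1},
    {"translation": [0, -0.02, -1.0], "twist": [0, 0, 0], "jaw": -1},
    {"translation": [0, -0.02, -1.3], "twist": [0, 0, 0], "jaw": -1},
    {"translation": [0, -0.02, -1.6], "twist": [0, 0, 0], "jaw": -1},
    {"translation": [0, -0.02, -1.9], "twist": [0, 0, 0], "jaw": -1},
    {"translation": [0, -0.02, -2.2], "twist": [0, 0, 0], "jaw": -1},
    {"translation": [0, -0.02, -2.45], "twist": [0, 0, 0], "jaw": -1},
    {"translation": [0, -0.02, -2.49], "twist": [0, 0, 0], "jaw": -1}
  ]
}}

```text
t: 5.15
position: [0.5072, -0.2526, 0.0582]
tool_rot: [-0.066, 0.998, 0.0, -0.0]
wrist_force: [-0.9, -0.0, -3.2]
gripper_width: 0.0144
grip_force: 60.7
```

Request:
{"api": "servo_tool", "payload": {
  "targets": [
    {"translation": [0, 0, -0.03], "twist": [0, 0, 0], "jaw": -1},
    {"translation": [0, 0, -0.05], "twist": [0, 0, 0], "jaw": -1},
    {"translation": [0, 0, -0.05], "twist": [0, 0, 0], "jaw": -0.35},
    {"translation": [0, 0, -0.05], "twist": [0, 0, 0], "jaw": -0.35},
    {"translation": [0, 0, -0.05], "twist": [0, 0, 0], "jaw": -0.35},
    {"translation": [0, 0, 0.6], "twist": [0, 0, 0], "jaw": -0.35},
    {"translation": [0, 0, 1.5], "twist": [0, 0, 0], "jaw": -0.35},
    {"translation": [0, 0, 2.5], "twist": [0, 0, 0], "jaw": -0.35}
  ]
}}

```text
t: 5.95
position: [0.5066, -0.2524, 0.1846]
tool_rot: [-0.065, 0.998, 0.001, -0.001]
wrist_force: [0.1, -1.0, 0.2]
gripper_width: 0.0277
grip_force: 0.0
```

```bash
cat >> h.py <<'E'
def lids(t,z=.044):
    r=rect("top",t,z,.34,.56,.0,.47,1500.); hsv=cv2.cvtColor(r,cv2.COLOR_BGR2HSV)
    m=((hsv[...,1]<50)&(hsv[...,2]<190)).astype(np.uint8)*255
    m=cv2.morphologyEx(m,cv2.MORPH_OPEN,np.ones((7,7),np.uint8))
    for c in cv2.findContours(m,0,2)[0]:
        if cv2.contourArea(c)<3000: continue
        q=cv2.minAreaRect(c); u,v=q[0]; print(round(.56-v/1500,4),round(.47-u/1500,4),np.round(np.array(q[1])/1.5,1),round(q[2],1))
E
python3 - <<'E'
from h import *
t=arm.snapshot("top"); lids(t); s=arm.snapshot("side")
cv2.imwrite("pics/b3.png",np.hstack([cv2.resize(s[140:300,170:310],None,fx=2.8,fy=2.8,interpolation=2),cv2.resize(t[150:310,100:240],None,fx=2.8,fy=2.8,interpolation=2)]))
E
```

```text
0.4503 0.2353 [219.3 469.3] 90.0
```

View pics/b3.png

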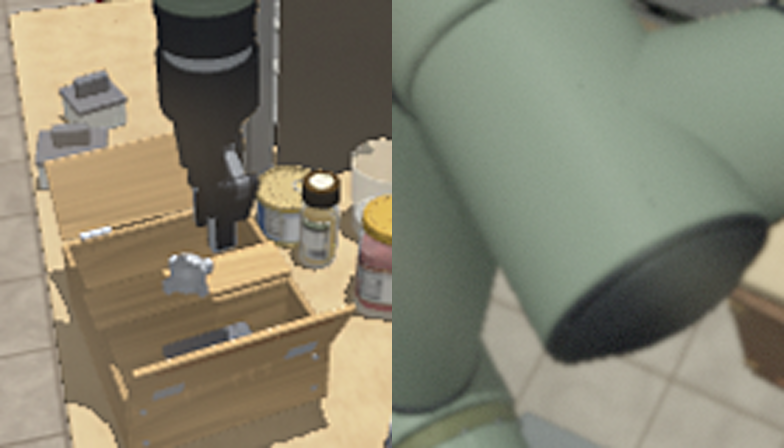

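Box A stands in the right compartment at (205,340), and boxes B and C are unmoved at side pixels (203,174) and (195,190). Going to box C.

Request:
{"api": "servo_tool", "payload": {
  "targets": [
    {"translation": [-0.1, 0.6, 0.7], "twist": [0, 0, 0], "jaw": 0},
    {"translation": [-0.3, 1.5, 1.0], "twist": [0, 0, -0.4], "jaw": 0.2},
    {"translation": [-0.5, 2.45, 1.0], "twist": [0, 0, -0.8], "jaw": 0.2},
    {"translation": [-0.8, 3.4, 1.0], "twist": [0, 0, -1.2], "jaw": 0.2},
    {"translation": [-1.1, 4.35, 1.0], "twist": [0, 0, -1.6], "jaw": 0.2},
    {"translation": [-1.4, 5.3, 1.0], "twist": [0, 0, -2.0], "jaw": 0.2},
    {"translation": [-1.6, 6.25, 1.0], "twist": [0, 0, -2.12], "jaw": 0.2},
    {"translation": [-1.69, 7.2, 1.0], "twist": [0, 0, -2.12], "jaw": 0.2}
  ]
}}

```text
t: 6.85
position: [0.4218, 0.1087, 0.2341]
tool_rot: [0.083, 0.997, 0.0, 0.001]
wrist_force: [2.4, -0.1, 0.4]
gripper_width: 0.0513
grip_force: 0.0
```

Request:
{"api": "servo_tool", "payload": {
  "targets": [
    {"translation": [0, 0.36, -0.6], "twist": [0, 0, 0], "jaw": 0.2},
    {"translation": [0, 0.36, -1.5], "twist": [0, 0, 0], "jaw": 0.2},
    {"translation": [0, 0.36, -1.9], "twist": [0, 0, 0], "jaw": 0.2},
    {"translation": [0, 0.36, -1.9], "twist": [0, 0, 0], "jaw": 0.2}
  ]
}}

```text
t: 7.25
position: [0.4203, 0.1251, 0.1363]
tool_rot: [0.082, 0.997, -0.001, -0.003]
wrist_force: [-0.9, 0.5, 0.1]
gripper_width: 0.051
grip_force: 0.0
```

```bash
python3 - <<'E'
from h import *
print(arm.observe()["position"])
s=arm.snapshot("side"); s0=cv2.imread("pics/side0.png")
cv2.imwrite("pics/b4.png",np.hstack([cv2.resize(s[140:230,160:260],None,fx=3.9,fy=3.9,interpolation=2),cv2.resize(s0[140:230,160:260],None,fx=3.9,fy=3.9,interpolation=2)]))
print(proj("side",(.4227,.1247,.068)),proj("side",(.462,.2293,.068)))
E
```

```text
[0.42034281 0.12508816 0.13633013]
[194.26032835 184.83575576] [201.91969833 167.15224331]
```

View pics/b4.png

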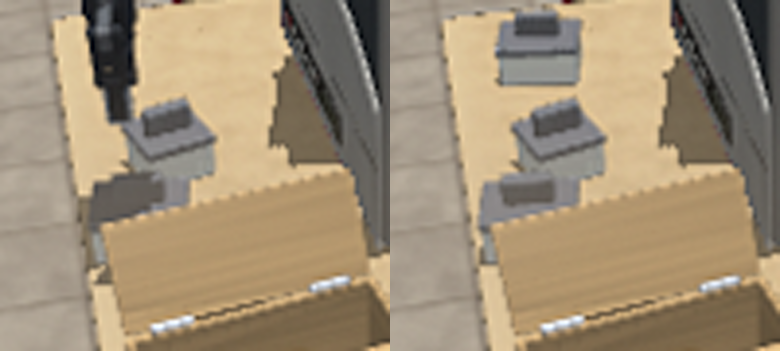

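Box C is still where it was; its rib is at side pixel (195,185), as predicted. Gripping.

Request:
{"api": "servo_tool", "payload": {
  "targets": [
    {"translation": [0, 0, -0.9], "twist": [0, 0, 0], "jaw": 0.2},
    {"translation": [0, 0, -1.6], "twist": [0, 0, 0], "jaw": 0.2},
    {"translation": [0, 0, -1.78], "twist": [0, 0, 0], "jaw": 0.2},
    {"translation": [0, 0, -1.78], "twist": [0, 0, 0], "jaw": -1},
    {"translation": [0, 0, -1.78], "twist": [0, 0, 0], "jaw": -1},
    {"translation": [0, 0, -1.78], "twist": [0, 0, 0], "jaw": -1},
    {"translation": [0, 0, -1.78], "twist": [0, 0, 0], "jaw": -1},
    {"translation": [0, 0, -1.78], "twist": [0, 0, 0], "jaw": -1}
  ]
}}

```text
t: 8.1
position: [0.4248, 0.125, 0.0517]
tool_rot: [0.082, 0.997, 0.0, 0.002]
wrist_force: [-0.9, -2.2, 6.9]
gripper_width: 0.0148
grip_force: 60.1
```

Request:
{"api": "servo_tool", "payload": {
  "targets": [
    {"translation": [0, 0, 0.8], "twist": [0, 0, 0], "jaw": -1},
    {"translation": [0, 0, 1.8], "twist": [0, 0, 0], "jaw": -1},
    {"translation": [0, 0, 2.8], "twist": [0, 0, 0.2], "jaw": -1},
    {"translation": [0.1, -0.3, 3.7], "twist": [0, 0, 0.7], "jaw": -1},
    {"translation": [0.2, -0.9, 4.3], "twist": [0, 0, 1.2], "jaw": -1},
    {"translation": [0.3, -1.8, 4.4], "twist": [0, 0, 1.7], "jaw": -1},
    {"translation": [0.4, -2.7, 4.4], "twist": [0, 0, 2.12], "jaw": -1},
    {"translation": [0.5, -3.6, 4.4], "twist": [0, 0, 2.12], "jaw": -1}
  ]
}}

```text
t: 8.9
position: [0.4479, -0.0563, 0.2712]
tool_rot: [-0.066, 0.998, -0.0, 0.001]
wrist_force: [0.9, 0.3, -3.2]
gripper_width: 0.0145
grip_force: 59.9
```

Request:
{"api": "servo_tool", "payload": {
  "targets": [
    {"translation": [0.06, -0.9, 0], "twist": [0, 0, 0], "jaw": -1},
    {"translation": [0.06, -1.4, 0], "twist": [0, 0, 0], "jaw": -1},
    {"translation": [0.06, -1.51, 0], "twist": [0, 0, 0], "jaw": -1},
    {"translation": [0.06, -1.51, 0], "twist": [0, 0, 0], "jaw": -1},
    {"translation": [0.06, -1.51, -0.5], "twist": [0, 0, 0], "jaw": -1},
    {"translation": [0.06, -1.51, -1.2], "twist": [0, 0, 0], "jaw": -1},
    {"translation": [0.06, -1.51, -1.7], "twist": [0, 0, 0], "jaw": -1},
    {"translation": [0.06, -1.51, -1.7], "twist": [0, 0, 0], "jaw": -1}
  ]
}}

```text
t: 9.7
position: [0.4482, -0.1276, 0.1821]
tool_rot: [-0.066, 0.998, 0.002, -0.003]
wrist_force: [-1.2, 0.9, -4.0]
gripper_width: 0.0145
grip_force: 59.8
```

Request:
{"api": "servo_tool", "payload": {
  "targets": [
    {"translation": [0, 0, -0.1], "twist": [0, 0, 0], "jaw": -1},
    {"translation": [0, 0, -0.6], "twist": [0, 0, 0], "jaw": -1},
    {"translation": [0, 0, -1.0], "twist": [0, 0, 0], "jaw": -1},
    {"translation": [0, 0, -1.4], "twist": [0, 0, 0], "jaw": -1},
    {"translation": [0, 0, -1.8], "twist": [0, 0, 0], "jaw": -1},
    {"translation": [0, 0, -2.2], "twist": [0, 0, 0], "jaw": -1},
    {"translation": [0, 0, -2.4], "twist": [0, 0, 0], "jaw": -1},
    {"translation": [0, 0, -2.5], "twist": [0, 0, 0], "jaw": -1}
  ]
}}

```text
t: 10.5
position: [0.4516, -0.1303, 0.0601]
tool_rot: [-0.066, 0.998, -0.0, 0.0]
wrist_force: [-0.3, 0.2, -3.4]
gripper_width: 0.0145
grip_force: 59.8
```

Request:
{"api": "servo_tool", "payload": {
  "targets": [
    {"translation": [0, 0, -0.03], "twist": [0, 0, 0], "jaw": -1},
    {"translation": [0, 0, -0.06], "twist": [0, 0, 0], "jaw": -1},
    {"translation": [0, 0, -0.06], "twist": [0, 0, 0], "jaw": -0.35},
    {"translation": [0, 0, -0.06], "twist": [0, 0, 0], "jaw": -0.35},
    {"translation": [0, 0, -0.06], "twist": [0, 0, 0], "jaw": -0.35},
    {"translation": [0, 0, 0.6], "twist": [0, 0, 0], "jaw": -0.35},
    {"translation": [0, 0, 1.5], "twist": [0, 0, 0], "jaw": -0.35},
    {"translation": [0, 0, 2.5], "twist": [0, 0, 0], "jaw": -0.35}
  ]
}}

```text
t: 11.3
position: [0.45, -0.13, 0.1857]
tool_rot: [-0.065, 0.998, 0.001, -0.001]
wrist_force: [2.1, 0.1, -0.6]
gripper_width: 0.0276
grip_force: 0.0
```

```bash
python3 - <<'E'
from h import *
s=arm.snapshot("side"); s0=cv2.imread("pics/side0.png"); cv2.imwrite("pics/n5.png",s)
d=cv2.absdiff(s,s0).max(2)
# B lid in side view by mask on unchanged window
w=(slice(155,188),slice(185,222)); print("B window mean diff",d[w].mean(), "floor noise",d[300:330,80:120].mean())
for im in(s0,s):
    g=cv2.GaussianBlur(im,(3,3),0)[155:188,185:222].astype(int); m=(g.max(2)<95)&(g.max(2)-g.min(2)<25); ys,xs=np.nonzero(m); print(m.sum(),xs.mean()+185,ys.mean()+155)
E
```

```text
B window mean diff 73.1089271089271 floor noise 3.5083333333333333
49 202.44897959183675 171.10204081632654
606 208.20792079207922 168.96699669966998
```

Request:
{"api": "servo_tool", "payload": {
  "targets": [
    {"translation": [0, 0.3, 0.8], "twist": [0, 0, 0], "jaw": 0},
    {"translation": [-0.2, 1.2, 1.2], "twist": [0, 0, 0.4], "jaw": 0.2},
    {"translation": [-0.4, 2.15, 1.2], "twist": [0, 0, 0.8], "jaw": 0.2},
    {"translation": [-0.4, 3.1, 1.2], "twist": [0, 0, 1.1], "jaw": 0.2},
    {"translation": [-0.3, 4.05, 1.2], "twist": [0, 0, 1.1], "jaw": 0.2},
    {"translation": [-0.1, 5.0, 1.2], "twist": [0, 0, 1.1], "jaw": 0.2},
    {"translation": [0.1, 5.95, 1.2], "twist": [0, 0, 1.1], "jaw": 0.2},
    {"translation": [0.23, 6.9, 1.2], "twist": [0, 0, 1.1], "jaw": 0.2}
  ]
}}

```text
t: 12.15
position: [0.4629, 0.2168, 0.2453]
tool_rot: [-0.142, 0.99, 0.0, 0.001]
wrist_force: [0.1, -0.3, 0.2]
gripper_width: 0.051
grip_force: 0.0
```

```bash
python3 - <<'E'
from h import *
s=arm.snapshot("side"); t=arm.snapshot("top"); s0=cv2.imread("pics/side0.png"); print(arm.observe()["position"])
cv2.imwrite("pics/b6.png",np.hstack([cv2.resize(s[120:260,160:290],None,fx=3,fy=3,interpolation=2),cv2.resize(t[150:290,230:360],None,fx=3,fy=3,interpolation=2)]))
E
```

```text
[0.46284213 0.21954522 0.24489386]
```

View pics/b6.png

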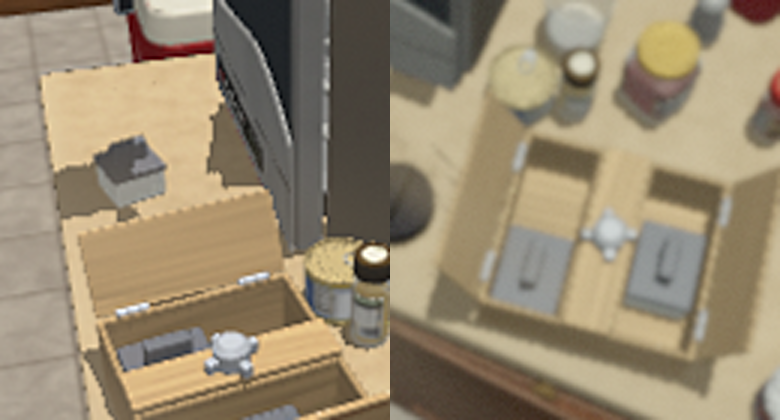

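Boxes C (crop 535,270) and A (665,265) stand in the case, and box B is unmoved at side pixel (203,167). Gripping box B.

Request:
{"api": "servo_tool", "payload": {
  "targets": [
    {"translation": [0, 0.31, -0.7], "twist": [0, 0, 0], "jaw": 0.2},
    {"translation": [0, 0.31, -1.6], "twist": [0, 0, 0], "jaw": 0.2},
    {"translation": [0, 0.31, -2.5], "twist": [0, 0, 0], "jaw": 0.2},
    {"translation": [0, 0.31, -3.3], "twist": [0, 0, 0], "jaw": 0.2},
    {"translation": [0, 0.31, -3.7], "twist": [0, 0, 0], "jaw": 0.2},
    {"translation": [0, 0.31, -3.9], "twist": [0, 0, 0], "jaw": 0.2},
    {"translation": [0, 0.31, -3.9], "twist": [0, 0, 0], "jaw": 0.2},
    {"translation": [0, 0.31, -3.9], "twist": [0, 0, 0], "jaw": -1}
  ]
}}

```text
t: 13.05
position: [0.4634, 0.23, 0.0509]
tool_rot: [-0.142, 0.99, 0.0, 0.001]
wrist_force: [0.5, 0.5, -0.4]
gripper_width: 0.0379
grip_force: 0.0
```

Request:
{"api": "servo_tool", "payload": {
  "targets": [
    {"translation": [0, 0, 0], "twist": [0, 0, 0], "jaw": -1},
    {"translation": [0, 0, 0], "twist": [0, 0, 0], "jaw": -1},
    {"translation": [0, 0, 0], "twist": [0, 0, 0], "jaw": -1},
    {"translation": [0, 0, 0], "twist": [0, 0, 0], "jaw": -1}
  ]
}}

```text
t: 13.45
position: [0.4637, 0.2307, 0.0512]
tool_rot: [-0.142, 0.99, 0.0, 0.001]
wrist_force: [-0.5, 1.2, 7.3]
gripper_width: 0.0146
grip_force: 61.2
```

Request:
{"api": "servo_tool", "payload": {
  "targets": [
    {"translation": [0, 0, 0.8], "twist": [0, 0, 0], "jaw": -1},
    {"translation": [0, 0, 1.8], "twist": [0, 0, 0], "jaw": -1},
    {"translation": [-0.1, -0.2, 2.7], "twist": [0, 0, -0.2], "jaw": -1},
    {"translation": [-0.2, -0.6, 3.6], "twist": [0, 0, -0.5], "jaw": -1},
    {"translation": [-0.3, -1.3, 4.2], "twist": [0, 0, -0.8], "jaw": -1},
    {"translation": [-0.4, -2.2, 4.4], "twist": [0, 0, -1.1], "jaw": -1},
    {"translation": [-0.4, -3.1, 4.4], "twist": [0, 0, -1.1], "jaw": -1},
    {"translation": [-0.3, -4.0, 4.4], "twist": [0, 0, -1.1], "jaw": -1}
  ]
}}

```text
t: 14.25
position: [0.4464, 0.0288, 0.2704]
tool_rot: [-0.066, 0.998, -0.0, 0.0]
wrist_force: [1.6, 0.2, -3.2]
gripper_width: 0.0148
grip_force: 59.9
```

Request:
{"api": "servo_tool", "payload": {
  "targets": [
    {"translation": [0.2, -0.9, 0], "twist": [0, 0, 0], "jaw": -1},
    {"translation": [0.6, -1.75, 0], "twist": [0, 0, 0], "jaw": -1},
    {"translation": [1.1, -2.5, 0], "twist": [0, 0, 0], "jaw": -1},
    {"translation": [1.6, -2.98, 0], "twist": [0, 0, 0], "jaw": -1},
    {"translation": [1.76, -2.98, 0], "twist": [0, 0, 0], "jaw": -1},
    {"translation": [1.76, -2.98, -0.6], "twist": [0, 0, 0], "jaw": -1},
    {"translation": [1.76, -2.98, -1.3], "twist": [0, 0, 0], "jaw": -1},
    {"translation": [1.76, -2.98, -1.6], "twist": [0, 0, 0], "jaw": -1}
  ]
}}

```text
t: 15.05
position: [0.5328, -0.1174, 0.1864]
tool_rot: [-0.066, 0.998, 0.001, -0.003]
wrist_force: [0.2, 0.7, -2.9]
gripper_width: 0.0144
grip_force: 59.9
```

Request:
{"api": "servo_tool", "payload": {
  "targets": [
    {"translation": [0, 0, -0.1], "twist": [0, 0, 0], "jaw": -1},
    {"translation": [0, 0, -0.1], "twist": [0, 0, 0], "jaw": -1}
  ]
}}

```text
t: 15.25
position: [0.5347, -0.1182, 0.1843]
tool_rot: [-0.066, 0.998, 0.0, -0.001]
wrist_force: [0.2, -0.4, -2.2]
gripper_width: 0.0144
grip_force: 59.9
```

Request:
{"api": "servo_tool", "payload": {
  "targets": [
    {"translation": [0, 0, -0.4], "twist": [0, 0, 0], "jaw": -1},
    {"translation": [0, 0, -0.8], "twist": [0, 0, 0], "jaw": -1},
    {"translation": [0, 0, -1.1], "twist": [0, 0, 0], "jaw": -1},
    {"translation": [0, 0, -1.4], "twist": [0, 0, 0], "jaw": -1},
    {"translation": [0, 0, -1.75], "twist": [0, 0, 0], "jaw": -1},
    {"translation": [0, 0, -2.1], "twist": [0, 0, 0], "jaw": -1},
    {"translation": [0, 0, -2.4], "twist": [0, 0, 0], "jaw": -1},
    {"translation": [0, 0, -2.5], "twist": [0, 0, 0], "jaw": -1}
  ]
}}

```text
t: 16.05
position: [0.5356, -0.1187, 0.0598]
tool_rot: [-0.066, 0.998, 0.0, -0.0]
wrist_force: [-0.4, 0.2, -3.2]
gripper_width: 0.0143
grip_force: 59.9
```

Request:
{"api": "servo_tool", "payload": {
  "targets": [
    {"translation": [0, 0, -0.03], "twist": [0, 0, 0], "jaw": -1},
    {"translation": [0, 0, -0.06], "twist": [0, 0, 0], "jaw": -1},
    {"translation": [0, 0, -0.06], "twist": [0, 0, 0], "jaw": -0.35},
    {"translation": [0, 0, -0.06], "twist": [0, 0, 0], "jaw": -0.35},
    {"translation": [0, 0, -0.06], "twist": [0, 0, 0], "jaw": -0.35},
    {"translation": [0, 0, 0.8], "twist": [0, 0, 0], "jaw": -0.35},
    {"translation": [0, 0, 1.7], "twist": [0, 0, 0], "jaw": -1},
    {"translation": [0, 0, 2.6], "twist": [0, 0, 0], "jaw": -1}
  ]
}}

```text
t: 16.85
position: [0.5351, -0.1188, 0.1915]
tool_rot: [-0.065, 0.998, 0.0, -0.0]
wrist_force: [1.4, -0.4, 0.0]
gripper_width: 0.0005
grip_force: 0.0
```

Request:
{"api": "servo_tool", "payload": {
  "targets": [
    {"translation": [-0.2, 0.3, 0.5], "twist": [0, 0, 0], "jaw": -1},
    {"translation": [-0.6, 1.0, 0.5], "twist": [0, 0, 0], "jaw": -1},
    {"translation": [-1.0, 1.8, 0.5], "twist": [0, 0, 0], "jaw": -1},
    {"translation": [-1.3, 2.6, 0.5], "twist": [0, 0, 0], "jaw": -1},
    {"translation": [-1.3, 3.4, 0.5], "twist": [0, 0, 0], "jaw": -1},
    {"translation": [-1.3, 3.4, 0.5], "twist": [0, 0, 0], "jaw": -1}
  ]
}}

```text
t: 17.45
position: [0.4697, 0.0548, 0.2155]
tool_rot: [-0.068, 0.998, 0.001, 0.001]
wrist_force: [0.4, -0.5, 0.4]
gripper_width: -0.0001
grip_force: 0.0
```

```bash
python3 - <<'E'
from h import *
t=arm.snapshot("top"); s=arm.snapshot("side"); print(arm.observe()["position"]); cv2.imwrite("pics/t7.png",t); cv2.imwrite("pics/s7.png",s)
# grey lid check on z=.05 plane inside the case
c0=np.array([.4988,-.189]); yaw=.1315
r=rect("top",t,.05,.36,.62,-.36,-.02,1500.); h=cv2.cvtColor(r,cv2.COLOR_BGR2HSV)
m=((h[...,1]<50)&(h[...,2]<190)).astype(np.uint8); m=cv2.morphologyEx(m,cv2.MORPH_OPEN,np.ones((7,7)))
Rm=np.array([[np.cos(yaw),np.sin(yaw)],[-np.sin(yaw),np.cos(yaw)]])
for c in cv2.findContours(m,0,2)[0]:
    if cv2.contourArea(c)<2000: continue
    q=cv2.minAreaRect(c); p=np.array([.62-q[0][1]/1500,-.02-q[0][0]/1500]); print("case xy",Rm@(p-c0),np.array(q[1])/1.5,q[2])
# left flap free edge corners predicted for angles, in both views
for a in(1.95,2.1,2.3):
    for x in(-.094,.094):
        l=np.array([x,.107-.082*np.cos(a)]); w=Rm.T@l+c0; X=(*w,.083+.082*np.sin(a)); print(a,x,proj("side",X).round(1),proj("top",X).round(1))
k=2.6
cv2.imwrite("pics/b7.png",np.hstack([cv2.resize(s[150:310,170:320],None,fx=k,fy=k,interpolation=2),cv2.resize(t[150:310,220:370],None,fx=k,fy=k,interpolation=2)]))
E
```

```text
[0.47059581 0.05162461 0.21526632]
case xy [-0.00348044 -0.03533855] [ 94.75045776 126.70531209] 82.61395263671875
case xy [0.00481525 0.07193238] [173.66634115  82.82170105] 81.5910873413086
1.95 -0.094 [185.8 197.1] [248.3 238.1]
1.95 0.094 [250.7 182. ] [266.5 178.8]
2.1 -0.094 [185.1 196.5] [244.5 237.6]
2.1 0.094 [249.3 181.6] [262.9 178.7]
2.3 -0.094 [184.4 196.7] [240.  237.4]
2.3 0.094 [247.7 182. ] [258.5 179. ]
```

Request:
{"api": "servo_tool", "payload": {
  "targets": [
    {"translation": [0.05, -0.83, 0], "twist": [0, 0, 0], "jaw": -1},
    {"translation": [0.05, -0.83, -0.9], "twist": [0, 0, 0], "jaw": -1},
    {"translation": [0.05, -0.83, -1.68], "twist": [0, 0, 0], "jaw": -1},
    {"translation": [0.13, -1.42, -1.68], "twist": [0, 0, 0], "jaw": -1},
    {"translation": [0.18, -1.8, -1.68], "twist": [0, 0, 0], "jaw": -1},
    {"translation": [0.23, -2.21, -1.68], "twist": [0, 0, 0], "jaw": -1},
    {"translation": [0.28, -2.61, -1.68], "twist": [0, 0, 0], "jaw": -1},
    {"translation": [0.28, -2.61, -1.68], "twist": [0, 0, 0], "jaw": -1}
  ]
}}

```text
t: 18.35
position: [0.4849, -0.0827, 0.1308]
tool_rot: [-0.063, 0.998, -0.001, 0.0]
wrist_force: [0.6, 0.5, -0.3]
gripper_width: 0.0003
grip_force: 0.0
```

Request:
{"api": "servo_tool", "payload": {
  "targets": [
    {"translation": [0.03, -0.2, 0], "twist": [0, 0, 0], "jaw": -1},
    {"translation": [0.06, -0.4, -0.04], "twist": [0, 0, 0], "jaw": -1},
    {"translation": [0.08, -0.55, -0.15], "twist": [0, 0, 0], "jaw": -1},
    {"translation": [0.1, -0.69, -0.3], "twist": [0, 0, 0], "jaw": -1},
    {"translation": [0.12, -0.89, -0.6], "twist": [0, 0, 0], "jaw": -1},
    {"translation": [0.14, -1.03, -0.8], "twist": [0, 0, 0], "jaw": -1},
    {"translation": [0.15, -1.09, -0.88], "twist": [0, 0, 0], "jaw": -1},
    {"translation": [0.15, -1.09, -0.92], "twist": [0, 0, 0], "jaw": -1}
  ]
}}

```text
t: 19.15
position: [0.4913, -0.1338, 0.0857]
tool_rot: [-0.065, 0.998, 0.0, -0.001]
wrist_force: [-8.5, 4.3, 30.7]
gripper_width: 0.0
grip_force: 15.4
```

Request:
{"api": "servo_tool", "payload": {
  "targets": [
    {"translation": [0, 0, 0.9], "twist": [0, 0, 0], "jaw": -1},
    {"translation": [0, 0, 1.8], "twist": [0, 0, 0], "jaw": -1},
    {"translation": [0.1, -0.5, 2.6], "twist": [0, 0, 0], "jaw": -1},
    {"translation": [0.2, -1.4, 2.6], "twist": [0, 0, 0], "jaw": -1},
    {"translation": [0.3, -2.4, 2.6], "twist": [0, 0, 0], "jaw": -1},
    {"translation": [0.5, -3.35, 2.6], "twist": [0, 0, 0], "jaw": -1},
    {"translation": [0.6, -4.3, 2.6], "twist": [0, 0, 0], "jaw": -1},
    {"translation": [0.67, -5.05, 2.6], "twist": [0, 0, 0], "jaw": -1}
  ]
}}

```text
t: 19.95
position: [0.5253, -0.3892, 0.2143]
tool_rot: [-0.065, 0.998, -0.0, -0.0]
wrist_force: [0.5, 1.0, -0.5]
gripper_width: -0.0001
grip_force: 0.0
```

Request:
{"api": "servo_tool", "payload": {
  "targets": [
    {"translation": [0, 0, -0.2], "twist": [0, 0, 0], "jaw": -1},
    {"translation": [0, 0, -1.0], "twist": [0, 0, 0], "jaw": -1},
    {"translation": [0, 0, -1.68], "twist": [0, 0, 0], "jaw": -1},
    {"translation": [-0.08, 0.6, -1.68], "twist": [0, 0, 0], "jaw": -1},
    {"translation": [-0.13, 1.0, -1.68], "twist": [0, 0, 0], "jaw": -1},
    {"translation": [-0.18, 1.39, -1.68], "twist": [0, 0, 0], "jaw": -1},
    {"translation": [-0.24, 1.78, -1.68], "twist": [0, 0, 0], "jaw": -1},
    {"translation": [-0.24, 1.78, -1.68], "twist": [0, 0, 0], "jaw": -1}
  ]
}}

```text
t: 20.75
position: [0.5127, -0.2945, 0.1304]
tool_rot: [-0.067, 0.998, 0.001, -0.001]
wrist_force: [-0.4, 0.4, 0.4]
gripper_width: 0.0
grip_force: 0.0
```

Request:
{"api": "servo_tool", "payload": {
  "targets": [
    {"translation": [-0.03, 0.2, 0], "twist": [0, 0, 0], "jaw": -1},
    {"translation": [-0.06, 0.4, -0.04], "twist": [0, 0, 0], "jaw": -1},
    {"translation": [-0.08, 0.55, -0.15], "twist": [0, 0, 0], "jaw": -1},
    {"translation": [-0.1, 0.69, -0.3], "twist": [0, 0, 0], "jaw": -1},
    {"translation": [-0.12, 0.89, -0.6], "twist": [0, 0, 0], "jaw": -1},
    {"translation": [-0.14, 1.03, -0.8], "twist": [0, 0, 0], "jaw": -1},
    {"translation": [-0.15, 1.09, -0.88], "twist": [0, 0, 0], "jaw": -1},
    {"translation": [-0.15, 1.09, -0.91], "twist": [0, 0, 0], "jaw": -1}
  ]
}}

```text
t: 21.55
position: [0.505, -0.2422, 0.0858]
tool_rot: [-0.066, 0.998, 0.0, -0.001]
wrist_force: [-6.6, 3.0, 21.1]
gripper_width: 0.0
grip_force: 10.4
```

Request:
{"api": "servo_tool", "payload": {
  "targets": [
    {"translation": [0, 0, 0.9], "twist": [0, 0, 0], "jaw": -1},
    {"translation": [0, 0, 1.8], "twist": [0, 0, 0], "jaw": -1},
    {"translation": [-0.2, 0.3, 2.7], "twist": [0, 0, 0], "jaw": -1},
    {"translation": [-0.4, 1.1, 3.1], "twist": [0, 0, 0], "jaw": -1},
    {"translation": [-0.6, 2.0, 3.1], "twist": [0, 0, 0], "jaw": -1},
    {"translation": [-0.8, 2.9, 3.1], "twist": [0, 0, 0], "jaw": -1},
    {"translation": [-1, 3.8, 3.1], "twist": [0, 0, 0], "jaw": -1},
    {"translation": [-1.1, 4.7, 3.1], "twist": [0, 0, 0], "jaw": -1}
  ]
}}

```text
t: 22.35
position: [0.4496, -0.0062, 0.2401]
tool_rot: [-0.065, 0.998, 0.0, -0.0]
wrist_force: [0.0, 0.4, 0.6]
gripper_width: 0.0001
grip_force: 0.0
```

Request:
{"api": "servo_tool", "payload": {
  "targets": [
    {"translation": [0, 0.95, 0], "twist": [0, 0, 0], "jaw": 0.2},
    {"translation": [0, 1.9, 0], "twist": [0, 0, 0], "jaw": 0.2},
    {"translation": [0, 2.85, 0], "twist": [0, 0, 0], "jaw": 0.2},
    {"translation": [0, 3.8, 0], "twist": [0, 0, 0], "jaw": 0.2},
    {"translation": [0, 4.7, 0], "twist": [0, 0, 0], "jaw": 0.2},
    {"translation": [0, 5.5, 0], "twist": [0, 0, 0], "jaw": 0.2},
    {"translation": [0, 5.5, 0], "twist": [0, 0, 0], "jaw": 0.2}
  ]
}}

```text
t: 23.05
position: [0.4503, 0.2712, 0.2398]
tool_rot: [-0.068, 0.998, 0.001, -0.0]
wrist_force: [0.8, -0.2, -0.7]
gripper_width: 0.0511
grip_force: 0.0
```

```bash
python3 - <<'E'
from h import *
t=arm.snapshot("top"); s=arm.snapshot("side"); print(arm.observe()["position"]); cv2.imwrite("pics/t8.png",t); cv2.imwrite("pics/s8.png",s)
S=1800.; a=rect("top",t,.060,.40,.53,-.04,.10,S); b=rect("top",t,.1,.40,.60,-.29,-.09,S)
r=cv2.convertScaleAbs(a,alpha=2.5) ; c=s[165:285,170:290]
H=360
f=lambda i:cv2.resize(i,(int(i.shape[1]*H/i.shape[0]),H),interpolation=2)
A=f(r);B=f(b); print(A.shape,B.shape)
cv2.imwrite("pics/b8.png",np.hstack([A,B]))
E
```

```text
[0.45022775 0.26753581 0.23965209]
(360, 387, 3) (360, 360, 3)
```

View pics/b8.png

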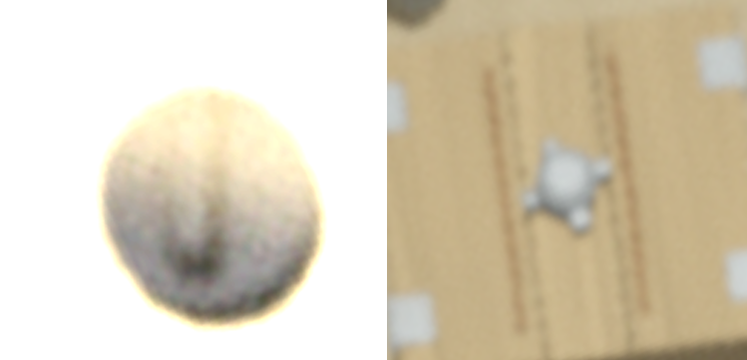

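The flaps lie closed, with the spindle centre at (566,184). The lugs at (549,147), (602,167), (581,222) and (530,202) give a lug angle of about 0.43 rad. The knob's bar runs from (195,262) to about (208,95), which is nearly along x. Now computing the knob centre.

```bash
python3 - <<'E'
from h import *
t=cv2.imread("pics/t8.png"); S=2000.; x0,x1,y0,y1=.38,.55,-.05,.12
E={}
for z in(.032,0.):
    r=rect("top",t,z,x0,x1,y0,y1,S); m=(r.max(2)<100).astype(np.uint8); m=cv2.morphologyEx(m,cv2.MORPH_OPEN,np.ones((9,9)))
    c,a,b=max(blobs(m,500),key=lambda q:q[1]); E[z]=(x1-b[1]/S,x1-(b[1]+b[3])/S,y1-b[0]/S,y1-(b[0]+b[2])/S); print(z,np.round(E[z],4),a)
print("from top rim",E[.032][0]-.042,E[.032][2]-.042,"from low rim",E[0.][1]+.042,E[0.][3]+.042)
# bar angle: within z=.06 rectified, darkest ridge per row
r=rect("top",t,.06,x0,x1,y0,y1,S).max(2).astype(float)
r=cv2.GaussianBlur(r,(0,0),4); bg=cv2.GaussianBlur(r,(0,0),25); d=r-bg
pts=[]
for x in np.arange(.452,.50,.003):
    row=int((x1-x)*S); seg=d[row,int((y1-.055)*S):int((y1-.015)*S)]; k=seg.argmin(); pts.append((x,.055-k/S,seg[k]))
print(np.round(pts,4)[:, :3].tolist())
for n,im in(("top",t),("side",cv2.imread("pics/s8.png"))): pass
s=cv2.imread("pics/s8.png")
print("side knob px",proj("side",(.468,.03,.03)))
E
```

```text
0.032 [ 0.486   0.4205  0.0695 -0.0105] 16046
0.0 [ 0.497   0.4295  0.077  -0.005 ] 16913
from top rim 0.44400000000000006 0.02749999999999999 from low rim 0.47150000000000003 0.037
[[0.452, 0.055, -35.4927], [0.455, 0.055, -34.0492], [0.458, 0.055, -32.2675], [0.461, 0.055, -30.2785], [0.464, 0.055, -28.9956], [0.467, 0.055, -28.2468], [0.47, 0.055, -28.4214], [0.473, 0.055, -30.0291], [0.476, 0.055, -29.777], [0.479, 0.055, -27.7163], [0.482, 0.0525, -26.1629], [0.485, 0.05, -24.2607], [0.488, 0.0455, -23.8344], [0.491, 0.0155, -28.1166], [0.494, 0.023, -31.5079], [0.497, 0.025, -25.5261]]
side knob px [213.40001611 208.88934486]
```

```bash
python3 - <<'E'
from h import *
t=cv2.imread("pics/t8.png"); S=2000.; x0,x1,y0,y1=.38,.55,-.05,.12
for th in(80,110,130):
  E={}
  for z in(.032,0.):
    r=rect("top",t,z,x0,x1,y0,y1,S); r=r.max(2); m=(r<th).astype(np.uint8); m=cv2.morphologyEx(m,cv2.MORPH_OPEN,np.ones((15,15)))
    c,a,b=max(blobs(m,500),key=lambda q:q[1]); E[z]=(x1-b[1]/S,x1-(b[1]+b[3])/S,y1-b[0]/S,y1-(b[0]+b[2])/S)
  print(th,np.round(E[.032],4),np.round(E[0.],4),"top rim",E[.032][0]-.042,E[.032][2]-.042,"low rim",E[0.][1]+.042,E[0.][3]+.042)
r=rect("top",t,.06,x0,x1,y0,y1,S).max(2)
print(r[20:300:14, 60:260:12])
E
```

```text
80 [ 0.4715  0.4215  0.0675 -0.008 ] [ 0.482   0.431   0.075  -0.0025] top rim 0.42950000000000005 0.025500000000000002 low rim 0.47300000000000003 0.0395
110 [ 0.505  0.42   0.07  -0.011] [ 0.5165  0.429   0.0775 -0.006 ] top rim 0.463 0.02799999999999999 low rim 0.47100000000000003 0.036
130 [ 0.5085  0.419   0.0715 -0.0125] [ 0.52   0.428  0.079 -0.007] top rim 0.4665000000000001 0.02949999999999999 low rim 0.47000000000000003 0.034999999999999996
[[195 193 193 194 194 193 196 196 197 198 200 200 198 197 196 195 195]
 [194 194 192 193 193 192 193 196 197 197 198 199 195 193 196 197 199]
 [190 190 185 188 193 189 187 191 195 195 197 198 196 189 181 187 195]
 [188 187 186 186 187 183 185 185 185 192 195 196 197 195 191 186 183]
 [190 190 192 192 191 192 189 189 186 191 195 193 196 194 193 195 194]
 [190 190 192 192 192 192 190 188 188 185 185 180 187 190 187 187 193]
 [190 191 193 193 194 191 189 183 163 136 125 118 132 153 170 183 192]
 [191 191 192 192 194 187 162 128 110 108 108 103 103 105 120 159 189]
 [193 192 191 193 191 163 116 106 105 107 107 106 104 108 107 113 150]
 [195 194 190 190 174 117  98  99 101 101 105 100 103 105 107 109 114]
 [196 194 193 189 154  91  89  92  90  93  95  93  96 100 103 103 103]
 [195 196 195 190 140  82  79  80  79  86  88  86  88  93  94  97  97]
 [194 197 197 191 144  72  70  72  71  73  81  69  75  86  85  88  92]
 [189 195 197 193 157  74  66  66  65  67  72  63  70  74  77  82  82]
 [188 191 189 187 172  98  59  62  57  54  59  45  58  63  69  73  68]
 [194 189 186 191 188 144  72  63  57  44  37  36  55  65  63  62  51]
 [198 197 194 196 196 187 142  67  58  52  52  51  59  59  54  45  70]
 [198 198 196 197 194 194 185 130  74  53  49  52  50  42  37  79 149]
 [197 197 197 196 194 193 193 188 171 135  90  77  78  99 127 170 189]
 [195 196 195 196 195 194 193 194 193 189 179 180 178 184 192 196 197]]
```

Knob centre is about (0.470, 0.032) with its bar yaw near 0. Going there and gripping the bar.

Request:
{"api": "servo_tool", "payload": {
  "targets": [
    {"translation": [0.1, -0.95, 0], "twist": [0, 0, -0.5], "jaw": 0.2},
    {"translation": [0.2, -1.9, 0], "twist": [0, 0, -1.07], "jaw": 0.2},
    {"translation": [0.3, -2.85, 0], "twist": [0, 0, -1.07], "jaw": 0.2},
    {"translation": [0.4, -3.8, 0], "twist": [0, 0, -1.07], "jaw": 0.2},
    {"translation": [0.4, -4.5, -0.5], "twist": [0, 0, -1.07], "jaw": 0.2},
    {"translation": [0.4, -4.69, -1.3], "twist": [0, 0, -1.07], "jaw": 0.2},
    {"translation": [0.4, -4.69, -2.2], "twist": [0, 0, -1.07], "jaw": 0.2},
    {"translation": [0.4, -4.69, -3.0], "twist": [0, 0, -1.07], "jaw": 0.2}
  ]
}}

```text
t: 23.95
position: [0.47, 0.0303, 0.0889]
tool_rot: [0.011, 1.0, -0.0, 0.0]
wrist_force: [1.3, -0.2, 0.0]
gripper_width: 0.0511
grip_force: 0.0
```

Request:
{"api": "servo_tool", "payload": {
  "targets": [
    {"translation": [0, 0, -0.6], "twist": [0, 0, 0], "jaw": 0.2},
    {"translation": [0, 0, -1.03], "twist": [0, 0, 0], "jaw": 0.2},
    {"translation": [0, 0, -1.03], "twist": [0, 0, 0], "jaw": 0.2},
    {"translation": [0, 0, -1.03], "twist": [0, 0, 0], "jaw": -1},
    {"translation": [0, 0, -1.03], "twist": [0, 0, 0], "jaw": -1},
    {"translation": [0, 0, -1.03], "twist": [0, 0, 0], "jaw": -1},
    {"translation": [0, 0, -1.03], "twist": [0, 0, 0], "jaw": -1},
    {"translation": [0, 0, -1.03], "twist": [0, 0, 0], "jaw": -1}
  ]
}}

```text
t: 24.75
position: [0.4722, 0.0321, 0.0403]
tool_rot: [0.009, 1.0, -0.001, 0.001]
wrist_force: [-1.0, -2.6, 7.9]
gripper_width: 0.0168
grip_force: 59.9
```

Request:
{"api": "servo_tool", "payload": {
  "targets": [
    {"translation": [0, 0, 0.8], "twist": [0, 0, 0], "jaw": -1},
    {"translation": [0, 0, 1.7], "twist": [0, 0, 0], "jaw": -1},
    {"translation": [0, -0.1, 2.6], "twist": [0, 0, 0.3], "jaw": -1},
    {"translation": [0.1, -0.6, 3.4], "twist": [0, 0, 0.9], "jaw": -1},
    {"translation": [0.2, -1.4, 3.5], "twist": [0, 0, 1.6], "jaw": -1},
    {"translation": [0.3, -2.3, 3.5], "twist": [0, 0, 2.3], "jaw": -1},
    {"translation": [0.4, -3.2, 3.5], "twist": [0, 0, 2.9], "jaw": -1},
    {"translation": [0.55, -4.0, 3.5], "twist": [0, 0, 3.19], "jaw": -1}
  ]
}}

```text
t: 25.55
position: [0.4982, -0.1692, 0.2146]
tool_rot: [-0.213, 0.977, -0.0, 0.0]
wrist_force: [1.2, 0.0, -1.4]
gripper_width: 0.0168
grip_force: 59.5
```

Request:
{"api": "servo_tool", "payload": {
  "targets": [
    {"translation": [0.02, -0.42, 0], "twist": [0, 0, 0], "jaw": -1},
    {"translation": [0.02, -0.42, -0.3], "twist": [0, 0, 0], "jaw": -1},
    {"translation": [0.02, -0.42, -0.6], "twist": [0, 0, 0], "jaw": -1},
    {"translation": [0.02, -0.42, -0.6], "twist": [0, 0, 0], "jaw": -1},
    {"translation": [0.02, -0.42, -0.6], "twist": [0, 0, 0], "jaw": -1}
  ]
}}

```text
t: 26.05
position: [0.4992, -0.1881, 0.1841]
tool_rot: [-0.212, 0.977, 0.0, -0.0]
wrist_force: [0.2, -0.6, -1.0]
gripper_width: 0.0168
grip_force: 59.4
```

```bash
python3 - <<'E'
from h import *
o=arm.observe(); print(o["position"],o["tool_rot"])
s=arm.snapshot("side"); cv2.imwrite("pics/s9.png",s)
p=o["position"]; O=p-np.array([0,0,.0403])
# knob silhouette in the side view vs predicted rim circles
m=(s.max(2)<110).astype(np.uint8)
pts=np.array([proj("side",O+np.array([.042*np.cos(a),.042*np.sin(a),z])) for z in(0,.032) for a in np.linspace(0,6.28,60)])
print("pred box",pts.min(0).round(1),pts.max(0).round(1))
for v in range(int(pts[:,1].min())-2,int(pts[:,1].max())+4,2):
    row=np.nonzero(m[v,195:285])[0]+195; print(v,row.min() if len(row) else None,row.max() if len(row) else None,len(row))
E
```

```text
[ 0.49919554 -0.18811647  0.1840697 ] [-2.11998205e-01  9.77270020e-01  2.05051365e-04 -1.62971175e-04]
pred box [218.4 202.8] [252.8 234.4]
200 228 283 35
202 229 281 24
204 229 279 23
206 226 280 25
208 223 284 32
210 221 284 36
212 219 284 40
214 219 284 39
216 219 269 38
218 219 266 37
220 219 279 38
222 219 284 40
224 199 251 45
226 219 268 34
228 220 271 32
230 221 284 33
232 223 274 24
234 223 277 25
236 216 248 6
```

Request:
{"api": "servo_tool", "payload": {
  "targets": [
    {"translation": [0, 0, -0.2], "twist": [0, 0, 0], "jaw": -1},
    {"translation": [0, 0, -0.4], "twist": [0, 0, 0], "jaw": -1},
    {"translation": [0, 0, -0.55], "twist": [0, 0, 0], "jaw": -1},
    {"translation": [0, 0, -0.65], "twist": [0, 0, 0], "jaw": -1},
    {"translation": [0, 0, -0.72], "twist": [0, 0, 0], "jaw": -1},
    {"translation": [0, 0, -0.76], "twist": [0, 0, 0], "jaw": -1}
  ]
}}

```text
t: 26.7
position: [0.4993, -0.1883, 0.1453]
tool_rot: [-0.212, 0.977, 0.0, -0.0]
wrist_force: [0.4, -0.6, -3.0]
gripper_width: 0.0165
grip_force: 59.5
```

Request:
{"api": "servo_tool", "payload": {
  "targets": [
    {"translation": [0, 0, -0.05], "twist": [0, 0, 0], "jaw": -1},
    {"translation": [0, 0, -0.1], "twist": [0, 0, 0], "jaw": -1},
    {"translation": [0, 0, -0.14], "twist": [0, 0, 0], "jaw": -1},
    {"translation": [0, 0, -0.14], "twist": [0, 0, 0], "jaw": -1}
  ]
}}

```text
t: 27.1
position: [0.4993, -0.1884, 0.1386]
tool_rot: [-0.212, 0.977, 0.0, -0.0]
wrist_force: [0.2, -0.1, -0.8]
gripper_width: 0.0166
grip_force: 59.5
```

Request:
{"api": "servo_tool", "payload": {
  "targets": [
    {"translation": [0, 0, -0.05], "twist": [0, 0, 0], "jaw": -1},
    {"translation": [0, 0, -0.1], "twist": [0, 0, 0], "jaw": -1},
    {"translation": [0, 0, -0.1], "twist": [0, 0, 0], "jaw": -1}
  ]
}}

```text
t: 27.4
position: [0.4992, -0.1883, 0.1334]
tool_rot: [-0.212, 0.977, 0.0, -0.0]
wrist_force: [0.4, 0.2, -0.9]
gripper_width: 0.0163
grip_force: 59.5
```

Request:
{"api": "servo_tool", "payload": {
  "targets": [
    {"translation": [0, 0, -0.05], "twist": [0, 0, 0], "jaw": -1},
    {"translation": [0, 0, -0.1], "twist": [0, 0, 0], "jaw": -1},
    {"translation": [0, 0, -0.11], "twist": [0, 0, 0], "jaw": -1},
    {"translation": [0, 0, -0.11], "twist": [0, 0, 0], "jaw": -1}
  ]
}}

```text
t: 27.8
position: [0.4995, -0.1885, 0.1284]
tool_rot: [-0.212, 0.977, -0.0, 0.0]
wrist_force: [-0.1, 0.2, -0.0]
gripper_width: 0.0166
grip_force: 59.7
```

The knob is down at bridge height with no resistance. Releasing and retreating.

Request:
{"api": "servo_tool", "payload": {
  "targets": [
    {"translation": [0, 0, 0], "twist": [0, 0, 0], "jaw": 0},
    {"translation": [0, 0, 0], "twist": [0, 0, 0], "jaw": 0},
    {"translation": [0, 0, 0], "twist": [0, 0, 0], "jaw": 0},
    {"translation": [0, 0, 0.5], "twist": [0, 0, 0], "jaw": 0},
    {"translation": [0, 0, 1.4], "twist": [0, 0, 0], "jaw": 0},
    {"translation": [0, 0, 2.3], "twist": [0, 0, 0], "jaw": 0},
    {"translation": [-0.3, 0.6, 2.5], "twist": [0, 0, 0], "jaw": 0},
    {"translation": [-0.6, 1.5, 2.5], "twist": [0, 0, 0], "jaw": 0}
  ]
}}

```text
t: 28.6
position: [0.4713, -0.1149, 0.2559]
tool_rot: [-0.21, 0.978, -0.002, 0.003]
wrist_force: [0.2, 0.9, -0.7]
gripper_width: 0.0424
grip_force: 0.0
```

Request:
{"api": "servo_tool", "payload": {
  "targets": [
    {"translation": [-0.2, 0.95, 0], "twist": [0, 0, 0], "jaw": 0},
    {"translation": [-0.3, 1.9, 0], "twist": [0, 0, 0], "jaw": 0},
    {"translation": [-0.3, 2.85, 0], "twist": [0, 0, 0], "jaw": 0},
    {"translation": [-0.3, 3.8, 0], "twist": [0, 0, 0], "jaw": 0},
    {"translation": [-0.3, 4.7, 0], "twist": [0, 0, 0], "jaw": 0},
    {"translation": [-0.3, 5.6, 0], "twist": [0, 0, 0], "jaw": 0},
    {"translation": [-0.3, 6.2, 0], "twist": [0, 0, 0], "jaw": 0},
    {"translation": [-0.3, 6.2, 0], "twist": [0, 0, 0], "jaw": 0}
  ]
}}

```text
t: 29.4
position: [0.4542, 0.1998, 0.2533]
tool_rot: [-0.214, 0.977, 0.0, 0.0]
wrist_force: [-0.3, -1.2, 0.7]
gripper_width: 0.0429
grip_force: 0.0
```

```bash
python3 - <<'E'
from h import *
t=arm.snapshot("top"); s=arm.snapshot("side"); k=2.6
cv2.imwrite("pics/b9.png",np.hstack([cv2.resize(s[150:310,170:320],None,fx=k,fy=k,interpolation=2),cv2.resize(t[150:310,220:370],None,fx=k,fy=k,interpolation=2)]))
for z in(.088,.1): print(z,[(proj("side",(.4992,-.1885,z+.06))-[170,150])*k,(proj("side",(.4992,-.1885,z))-[170,150])*k])
E
```

```text
0.088 [array([171.7698582 , 186.91865449]), array([174.11389949, 232.77463525])]
0.1 [array([171.27836395, 177.3036571 ]), array([173.65962898, 223.88783801])]
```

View pics/b9.png

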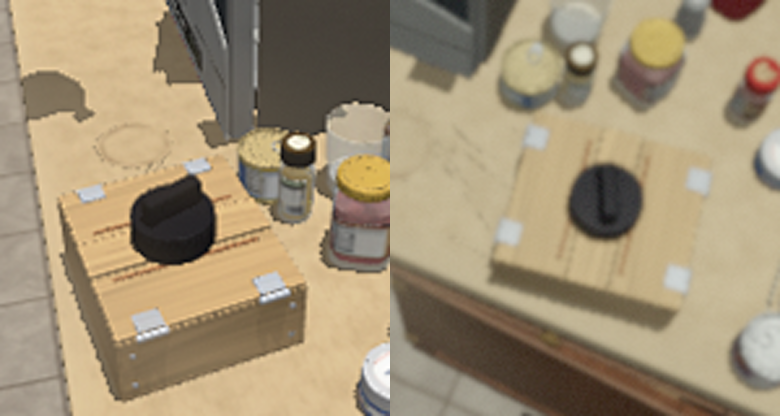

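The case is closed with both flaps flat. The knob's grip top is at about (172,189), matching the home prediction of 187 rather than 177, and nothing has fallen.

```bash
python3 -c "
from workcell import arm
print(arm.job_done())"
```

```text
the job is handed in; nothing more can be done
None
```

The job is handed in: all three boxes present (two mid, one short; box_long was absent) stand in the case, both flaps are down, and the knob is home on the spindle and released; its slots were lined up with the lugs beforehand, so it went straight down without being turned on them.

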